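Uncap the control box and hold it in the corner of the bench jig

TASK

I want to screw a test lead onto the control box, so first lift the red dust cap off its connector and stand it, the same way up, in an empty pocket of the white cap rack. Then set the box flat on the jig plate, connector end away from the end stop, push it firmly into the corner so that it lies flush against both the side fence and the end stop, and keep hold of it there, still pressing on both: finish holding it, do not let go. Leave the black cap, the screwdriver and the tape roll alone.

Things in the scene. Friction and masses are not known exactly. Their poses are not given: they have to be found in the camera images.
- control_box: grey die-cast box, loose, 115 (x) x 60 (y) x 50 (z) mm, 0.3 to 0.65 kg. Origin: centre of its underside; z up. On the lid, 30 mm to -x of centre, a 38 mm square flange 3 mm thick carries the connector barrel, 26 mm across, 20 mm tall. Plain sides, to grip across the 60 mm width above the fences' height. Starts standing on the bench, its x axis within 0.5 rad of world x.
- connector (a point): centre of the top of the connector barrel, 30 mm towards -x from the middle of the control box, 73 mm above its underside
- dust_cap: red plastic push-on cap, loose on the connector (1.5 mm play all round; lifts straight off, free after 20 mm). Round, ribbed, 34 mm across (35 at the rim bead), 30 mm tall, about 20 g, open end down. Origin: centre of its lower rim, which rests on the flange 53 mm above the box's underside; z up through its closed top.
- cap_rack: white plastic block fixed to the bench, 160 (x) x 62 (y) x 16 (z) mm, with three round pockets 38 mm across and 10 mm deep in a row along its x axis, at x = -50, 0 and +50 mm. Origin: centre of its underside. The pocket at -50 mm is taken by the black cap; the other two are empty.
- cap_rack_hole1 (a point): empty pocket in the middle of the rack: centre of its mouth, at the rack's top face; pocket floor 10 mm below; z up
- cap_rack_hole2 (a point): empty pocket at the +x end of the rack: centre of its mouth, at the rack's top face; pocket floor 10 mm below; z up
- jig: bench jig fixed to the bench: dark smooth steel base plate 200 (x) x 150 (y) x 10 (z) mm carrying two low aluminium fences at right angles; plate and fences are smooth, the box slides on them with a friction of 0.2 to 0.3. Origin: centre of the plate's underside; z up. Its x axis is within 0.3 rad of world x.
- corner (a point): point on the top face of the jig plate (10 mm above the bench) where the inner faces of the two fences would meet; axes as the jig's: +x is towards and square to the end stop, +y towards and square to the side fence. A seated box, connector end away from the stop, has its origin at x = -57.5, y = -30, z = 0 mm from here.
- side_fence: aluminium bar 128 (x) x 18 (y) x 14 (z) mm on the jig plate, its top 14 mm above the plate; its inner face looks to the jig's -y. It ends 12 mm short of the corner. Origin: centre of its underside. The box's long side goes against it.
- end_stop: aluminium bar 18 (x) x 80 (y) x 14 (z) mm on the jig plate, its top 14 mm above the plate; its inner face looks to the jig's -x. It ends 12 mm short of the corner. Origin: centre of its underside. The short end of the box without the connector goes against it.
- black_cap: black cap of the same size as the red one, loose, standing in the rack's pocket at -50 mm; not to be disturbed. Origin: centre of its lower rim.
- screwdriver: red-handled screwdriver lying loose on the far side of the bench, not to be disturbed
- tape_roll: yellow roll of tape, 68 mm across, 19 mm tall, lying loose on the bench, not to be disturbed. Origin: centre of its underside.
- screw_bin: blue picking bin of brass spacers fixed to the bench left of the jig, 160 (x) x 100 (y) x 75 (z) mm; origin: centre of its underside
Not all that is in view belongs to the job. Several things have the shape of the dust_cap; the one meant has the colours described above.

How it is judged:
On the way, in this order (a step that is already met when the one before it is completed fails the run):
1. the red cap stands the same way up in an empty pocket of the rack, let go (((horizontal distance between dust_cap and cap_rack_hole1 below 0.005 m and z of dust_cap in the frame of cap_rack_hole1 between -0.014 and -0.008 m) or (horizontal distance between dust_cap and cap_rack_hole2 below 0.005 m and z of dust_cap in the frame of cap_rack_hole2 between -0.014 and -0.008 m)) and angle between dust_cap's own z axis and vertical below 0.12 rad and contact force between the fingers and dust_cap below 0.1 N and linear speed of dust_cap below 0.03 m/s), for 0.2 s.
2. the box sits flat on the jig plate, pressed against both fences at once (x of control_box in the frame of corner between -0.0595 and -0.0555 m and y of control_box in the frame of corner between -0.032 and -0.028 m and z of control_box in the frame of corner between -0.002 and 0.0015 m and angle between the x axis of control_box and the x axis of jig, either way round below 0.025 rad and x of connector in the frame of corner below -0.07 m and angle between control_box's own z axis and vertical below 0.03 rad and contact force between control_box and side_fence above 2 N and contact force between control_box and end_stop above 2 N and contact force between the fingers and control_box above 2 N), for 0.3 s.
At the end, for the whole second after the job is handed in: red cap upright, let go, on the floor of an empty pocket (5 mm); box flat on the jig plate, connector end away from the stop, home within 2 mm against both fences and square within 1.4 degrees, still held by the gripper and pressing each fence with over 2 N (all of step 1 and all of step 2); the arm keeps its last pose, push and grip.
It fails at once if a bystander (black cap, screwdriver or tape roll) is moved more than 15 mm (distance of any of black_cap, screwdriver, tape_roll from where it was at the start of the episode above 0.015 m).
It also fails if it takes over 70 s, if anything falls off the work surface, if the arm or the gripper's body presses on something with over 40 N, if the wrist force passes 120 N, or if a joint passes its speed limit or range.

ROBOT

A 7-joint arm with a two-finger parallel gripper is mounted at the origin on the work surface. World frame = base frame: x ahead of the robot, y to its left, z up, the work surface at z = 0. Lengths are in m, angles in rad, forces in N, time in s.
With the tool pointing down it reaches from about 0.425 to 0.875 m from the base axis. Payload 4.7 kg.
Tool frame: the origin (TCP) lies at the very end of the fingers, on their centre line; the grasp point (between the pads) lies 19 mm behind it; z points along the fingers, y is the line along which they close (so a half turn about z gives the same grasp; the last joint's range is limited). The gripper opens to 87 mm and grips with 3 to 60 N. Pads are 19 mm wide; open, the fingers measure 117 mm over their backs; the gripper's body (75 mm by 190 mm) begins 51 mm behind the grasp point.
Start: joints at [-1.12, 0.321, -0.07, 1.45, 0.023, 1.371, -0.057], TCP at [0.275, 0.589, 0.223] pointing down, gripper open.
Joint ranges: [-2.86, 2.86], [-0.3, 2.09], [-1.38, 1.24], [0.06, 2.45], [-1.56, 4.7], [0.09, 2.05], [-2.69, 2.69]. Speed limits (rad/s): [2.57, 2.57, 3.14, 3.14, 3.14, 3.14, 3.14].

INTERFACE

Orientations are given as a rotation vector (axis times angle).
In Python, from bench import ctrl gives the robot as it stands.
- The arm moves only by the shell command python3 -m jog 'ROWS' [FORCE]. ROWS is JSON, a list that holds one entry, the list of rows, each a list of 7 numbers: the shift along the tool's x, y, z in mm, then the turn, a rotation vector about the tool's x, y, z in degrees, then the finger opening in mm, from 0 to 87. A call has 1 to 10 rows; each row is the pose to reach, as a shift and turn from the pose commanded when the call began, along the tool's axes at that moment; what a row does not reach only later rows make up. A row lasts 1/10 s, in which the tool goes at most 50 mm and 8.59 degrees, less where a joint would pass 70% of its speed; a pose out of reach is approached as far as the arm can. A call with a gripper value outside its range is refused whole. The fingers move at their own pace and stop on an object; FORCE is the grip in N (left out, the last holds). Time passes only in rows, so rows that repeat a pose let the fingers close. It gives the time, the measured TCP pose, the force, the opening and the grip force at its end, in the units of the state.
- ctrl.get_state(): the state, without advancing time (a new reading comes with each control period).
- ctrl.get_image(name): name is "scene" or "top"; returns a dict with "image" (480x640x3 uint8, red, green, blue), "depth" (480x640 float32, m along the optical axis (not along the pixel's ray), 0 where there is no reading), "fov_y" (degrees; the focal length in pixels is half the picture's height over the tangent of half this angle, whatever the lens; pixels are square), "cx", "cy" (the principal point, pixels), "rvec" (rotation vector, rad) and "tvec" (3), from world to camera coordinates, as OpenCV has them. Camera axes: x right, y down, z forward; pixel columns grow to the right and rows downward; lengths in m; the calibration is good to about 2 mm. A picture is of the moment at which its call begins.
- ctrl.close_job(): hands the job in; it is judged then, once.
The state is a dict: "time": time; "joint_positions": joint angles; "qd": joint speeds; "joint_torque": joint torques, N m; "position": TCP position; "tool_rot": TCP orientation; "ft_force": force on the tool from outside, world axes, zero at the start; "torque": the same for the moment, N m; "grip_width": opening from 0.0 (shut) to 1.0 (fully open); "grip_force": force on a finger pad.
Only numpy, scipy, OpenCV 4.12 (cv2) and the standard library are available. Lean on these libraries where they do the work, as an engineer would, in place of code of your own. Each camera call takes 0.05 s, during which the arm holds its last target. There are 200 camera calls.

## Working session

There is one attempt and no reset: what is moved stays moved. The work goes in short steps, Python scripts to look and compute and a shell command to move; the robot and the scene stay as the last step left them, time stands still between calls to the robot, and variables do not carry over. Pictures are saved under pics/ and viewed, at most 10 in all, crops included, and the job is handed in when it is done.

```bash
mkdir -p pics; ls; cat > h.py <<'E'
import numpy as np,cv2
from bench import ctrl
def grab(n):
    d=ctrl.get_image(n); d['f']=240/np.tan(np.radians(d['fov_y'])/2)
    d['R']=cv2.Rodrigues(np.array(d['rvec'],float))[0]; d['t']=np.array(d['tvec'],float); return d
def ray(d,u,v):
    r=np.array([(u-d['cx'])/d['f'],(v-d['cy'])/d['f'],1.]); return -d['R'].T@d['t'], d['R'].T@r
def plane(d,u,v,z):
    c,r=ray(d,u,v); return c+r*(z-c[2])/r[2]
def cloud(d):
    v,u=np.mgrid[:480,:640]; Z=d['depth'].astype(float)
    P=np.stack([(u-d['cx'])/d['f']*Z,(v-d['cy'])/d['f']*Z,Z],-1)
    W=(P-d['t'])@d['R']; W[Z==0]=np.nan; return W
def tri(d1,p1,d2,p2):
    c1,r1=ray(d1,*p1);c2,r2=ray(d2,*p2)
    s=np.linalg.lstsq(np.stack([r1,-r2],1),c2-c1,rcond=None)[0]
    a,b=c1+s[0]*r1,c2+s[1]*r2; return (a+b)/2,np.linalg.norm(a-b)
E
python3 - <<'E'
from h import *
for n in('scene','top'):
    d=grab(n);cv2.imwrite(f'pics/{n}0.png',d['image'][:,:,::-1]);np.savez(f'{n}0.npz',**d)
    print(n,d['fov_y'],d['cx'],d['cy'],-d['R'].T@d['t'],d['R'][2])
print(ctrl.get_state())
E
```

```text
pics
scene 51.492628147535335 312.95083816463307 237.40652500205377 [ 0.91689461 -0.43692019  0.88015098] [-0.31513318  0.49102406 -0.81214928]
top 55.99567878579767 320.6926325665371 239.8385160400691 [0.43954083 0.05713201 0.97394687] [ 0.17021015  0.00143789 -0.98540674]
{'time': 0.1, 'joint_positions': array([-1.11991377,  0.32176714, -0.07002655,  1.45157668,  0.02256389,
        1.37080545, -0.05691542]), 'qd': array([ 0.00081033, -0.00216191, -0.00027253, -0.00245756, -0.00089019,
       -0.00165183,  0.00048694]), 'joint_torque': array([-2.38567436e-04, -4.92572129e+01, -4.05875249e-01, -3.13398671e+01,
       -6.42592530e-02,  3.95178166e-02,  7.43207283e-05]), 'position': array([0.27481692, 0.58848363, 0.22154668]), 'tool_rot': array([-6.80664486e-01, -3.06665299e+00,  2.73965966e-03]), 'ft_force': array([-0.14509611,  0.37638527,  0.11288999]), 'torque': array([-0.03420875, -0.02097221,  0.03181501]), 'grip_force': 0.0, 'grip_width': 1.0030593483680879}
```

View pics/scene0.png

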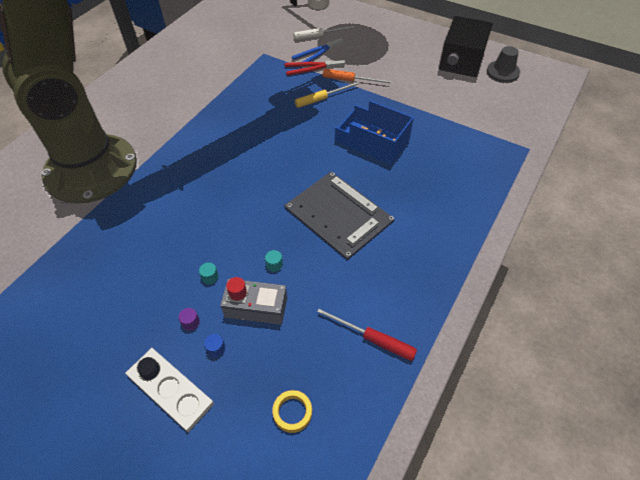

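View pics/top0.png

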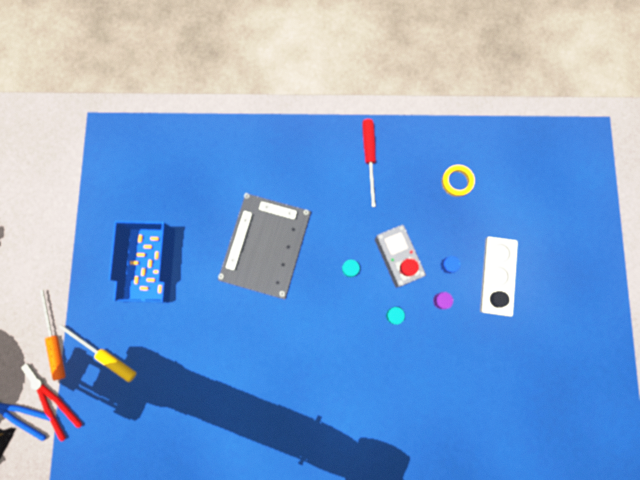

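Both views show the red cap on the box: scene (236,289), top (409,268). The other cap-shaped things in the scene view are teal (208,273) and (273,260), purple (188,319), blue (214,343) and black in the rack (148,368). Only the one at (236,289) is red and sits on the grey box, so I'll confirm it in a crop. The jig is at scene (340,214), top (265,245), with its corner at the upper left in the top view. The rack is at scene (169,388), top (500,276).

```bash
python3 - <<'E'
from h import *
L=lambda n:dict(np.load(f'{n}0.npz'))
S,T=L('scene'),L('top')
a=cv2.resize(S['image'][220:440,110:300],None,fx=2.6,fy=2.6,interpolation=cv2.INTER_CUBIC)[:, :400]
b=cv2.resize(T['image'][180:330,200:320],None,fx=3.3,fy=3.8,interpolation=cv2.INTER_CUBIC)
a=a[:570];b=cv2.copyMakeBorder(b,0,0,0,0,0);b=cv2.resize(b,(400,a.shape[0]))
cv2.imwrite('pics/crop.png',np.hstack([a,b])[:,:,::-1])
def comp(d,m,near):
    n,l,s,c=cv2.connectedComponentsWithStats(m.astype(np.uint8)); 
    i=l[near[1],near[0]]; return l==i,c[i],s[i]
cs={}
for n,d,p in(('S',S,(236,289)),('T',T,(409,268))):
    h=cv2.cvtColor(d['image'],cv2.COLOR_RGB2HSV).astype(int)
    m,c,s=comp(d,((h[...,0]<10)|(h[...,0]>170))&(h[...,1]>150)&(h[...,2]>70),p)
    W=cloud(d); print(n,'cap',c,s,'cloud med',np.nanmedian(W[m],0),'zmax',np.nanpercentile(W[m][:,2],[5,50,90,98]))
    top=m&(W[...,2]>np.nanpercentile(W[m][:,2],90)-.005); v,u=np.nonzero(top); print('  top px',u.mean(),v.mean(),len(u),np.nanmedian(W[top],0))
    cs[n]=(u.mean(),v.mean())
    # white rack
    p=(165,370) if n=='S' else (500,287)
    q=(h[...,1]<60)&(h[...,2]>150)
    for pp in ([(160,395),(180,375),(140,375)] if n=='S' else [(500,310),(488,265),(513,265)]): 
        print('  px',pp,h[pp[1],pp[0]],W[pp[1],pp[0]])
print(tri(S,cs['S'],T,cs['T']))
for n,d,pts in(('S',S,{'plate':(310,210),'lid':(255,305),'mat':(300,450),'side?':(355,195),'end?':(362,232)}),('T',T,{'plate':(270,260),'lid':(397,243),'mat':(450,400),'f1':(240,235),'f2':(277,210)})):
    W=cloud(d)
    for k,(u,v) in pts.items(): print(n,k,np.nanmedian(W[v-1:v+2,u-1:u+2].reshape(-1,3),0),d['image'][v,u])
E
```

```text
S cap [236.05167173 287.77203647] [227 277  19  23 329] cloud med [ 0.5428406  -0.12362345  0.08213279] zmax [0.05935061 0.08213279 0.08449464 0.08549352]
  top px 235.16289592760182 284.9185520361991 221 [ 0.53904276 -0.12031163  0.08286849]
  px (160, 395) [ 24  16 222] [ 0.52270308 -0.34005161  0.00771846]
  px (180, 375) [ 18  14 236] [ 0.53377544 -0.29523191  0.01723652]
  px (140, 375) [120  17  59] [ 0.47752985 -0.33349847  0.02831281]
T cap [408.92825112 266.98654709] [401 259  17  17 223] cloud med [ 0.53999859 -0.11678483  0.08392132] zmax [0.07809827 0.08392132 0.08622924 0.08737768]
  top px 409.3681592039801 266.64179104477614 201 [ 0.5402827  -0.11701322  0.08414431]
  px (500, 310) [  0   0 255] [ 0.45880987 -0.31955778  0.01386327]
  px (488, 265) [  0   0 255] [ 0.55334671 -0.29839475  0.01698907]
  px (513, 265) [  0   0 255] [ 0.55372777 -0.35146528  0.01744635]
(array([ 0.54000217, -0.1191134 ,  0.08189168]), np.float64(0.003050730050848576))
S plate [0.53389994 0.15084269 0.00925539] [84 85 89]
S lid [ 0.58128027 -0.12326056  0.04931637] [128 127 133]
S mat [ 7.82840342e-01 -2.89082234e-01  7.75329369e-04] [ 51  88 150]
S side? [0.60594371 0.22883128 0.02473562] [198 196 191]
S end? [0.66745709 0.14577081 0.02270053] [205 207 199]
T plate [0.56121321 0.1670857  0.00968931] [143 145 147]
T lid [ 0.59326805 -0.09959445  0.05188529] [255 255 254]
T mat [ 0.2749141  -0.21074751  0.00269033] [ 59 135 231]
T f1 [0.6123275  0.23076648 0.02605442] [254 254 253]
T f2 [0.66782896 0.15325247 0.02518514] [254 254 253]
```

View pics/crop.png

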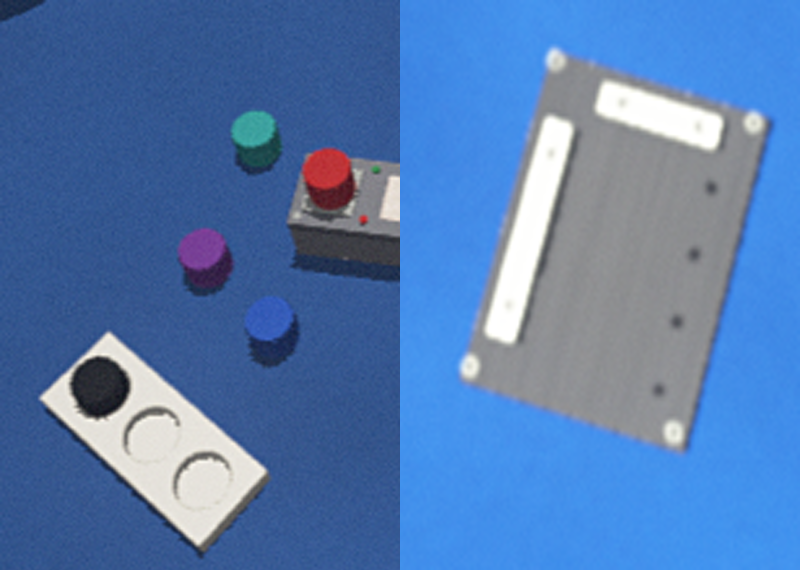

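The crop confirms it: the red ribbed cap on the box's flange is the one meant. The rack's middle and far (+x) pockets are empty. On the jig, the long bar is the side fence (jig +y) and the short bar the end stop (+x). Next I'll measure the poses.

```bash
cat >> h.py <<'E'
def rect(d,lo,hi,box):
    W=cloud(d); x0,x1,y0,y1=box
    m=(W[...,0]>x0)&(W[...,0]<x1)&(W[...,1]>y0)&(W[...,1]<y1)&(W[...,2]>lo)&(W[...,2]<hi)
    n,l,s,c=cv2.connectedComponentsWithStats(m.astype(np.uint8),connectivity=4); i=1+np.argmax(s[1:,4])
    P=W[l==i]; (cx,cy),(w,h),a=cv2.minAreaRect((P[:,:2]*1000).astype(np.float32))
    a=np.radians(a); 
    if h>w: a+=np.pi/2; w,h=h,w
    a=(a+np.pi/2)%np.pi-np.pi/2
    return np.round([cx,cy,w,h],1),round(a,3),np.round(np.nanmedian(P[:,2])*1000,1)
def goto(p,yaw=None):
    """shift (mm, tool axes) and z turn (deg) from the measured pose; yaw = world angle of tool x"""
    s=ctrl.get_state();R=cv2.Rodrigues(s['tool_rot'])[0]
    x=R[:,0]; cur=np.arctan2(x[1],x[0]); dp=R.T@(np.array(p)-s['position'])*1000
    Rd=R
    if yaw is not None:
        c,n=np.cos(yaw),np.sin(yaw); Rd=np.array([[c,n,0],[n,-c,0],[0,0,-1]])
    rv=np.degrees(cv2.Rodrigues(R.T@Rd)[0].ravel())
    print('shift',dp.round(1),'turn',rv.round(2),'curyaw',cur.round(3),'pos',s['position'].round(4),'q7',s['joint_positions'][6].round(2),'t',s['time'])
E
python3 - <<'E'
from h import *
L=lambda n:dict(np.load(f'{n}0.npz'))
for n in('scene','top'):
    d=L(n);print(n)
    print('rack',rect(d,.011,.022,(.42,.66,-.40,-.24)))
    print('box',rect(d,.035,.09,(.47,.68,-.19,-.04)))
    print('box lid',rect(d,.043,.052,(.47,.68,-.19,-.04)))
    print('side',rect(d,.0185,.03,(.5,.69,.17,.28)))
    print('end',rect(d,.0185,.03,(.635,.70,.1,.205)))
    print('jig',rect(d,.005,.03,(.47,.73,.08,.29)))
    W=cloud(d)
    g=cv2.cvtColor(d['image'],cv2.COLOR_RGB2GRAY); m=(g<70)&(np.abs(W[...,2]-.036)<.005)&(W[...,1]<-.27)&(W[...,1]>-.4)
    v,u=np.nonzero(m); print('black top',plane(d,u.mean(),v.mean(),.036).round(4),len(u),np.nanmedian(W[m],0).round(4))
goto([.54,-.118,.12])
E
```

```text
scene
rack (array([ 528. , -322.8,  162.8,   62.2]), np.float64(-0.127), np.float64(16.3))
box (array([ 566. , -108.8,  115. ,   62.5]), np.float64(0.402), np.float64(50.6))
box lid (array([ 566. , -108.8,  114.9,   62.5]), np.float64(0.4), np.float64(49.8))
side (array([598.9, 231.6, 128.6,  20.4]), np.float64(-0.267), np.float64(23.2))
end (array([664.7, 150.7,  81.5,  18.9]), np.float64(1.307), np.float64(23.5))
jig (array([588.6, 178.7, 205.3, 152.7]), np.float64(-0.262), np.float64(10.0))
black top [ 0.4809 -0.3168  0.036 ] 270 [ 0.481  -0.3168  0.0365]
top
rack (array([ 531.8, -321.4,  160.2,   65.1]), np.float64(-0.133), np.float64(17.2))
box (array([ 569.9, -106.4,  115.2,   60.6]), np.float64(0.4), np.float64(52.1))
box lid (array([ 569.6, -104.8,   60.1,   34.5]), np.float64(-1.014), np.float64(50.8))
side (array([602.9, 234. , 127.7,  19.3]), np.float64(-0.27), np.float64(25.3))
end (array([669. , 152.9,  79.9,  18.7]), np.float64(1.301), np.float64(25.4))
jig (array([595. , 180.9, 203.8, 153.6]), np.float64(-0.274), np.float64(11.7))
black top [ 0.4802 -0.3112  0.036 ] 92 [ 0.4788 -0.3106  0.0373]
shift [-539.2 -527.8  102.5] turn [0. 0. 0.] curyaw 2.705 pos [0.2748 0.5885 0.2215] q7 -0.06 t 0.1
```

```bash
python3 -m jog '[[[-30,-30,0,0,0,0,87],[-63,-62,0,0,0,0,87],[-96,-94,0,0,0,0,87],[-129,-126,0,0,0,0,87],[-162,-158,0,0,0,0,87],[-195,-191,0,0,0,0,87],[-228,-223,0,0,0,0,87],[-261,-255,0,0,0,0,87],[-294,-287,0,0,0,0,87],[-327,-320,0,0,0,0,87]]]' 10
python3 -c "
from h import *
goto([.540,-.119,.12],3.01)"
```

```text
time: 1.1
position: [0.4361, 0.1588, 0.2224]
tool_rot: [-0.68, -3.067, -0.0]
ft_force: [0.5, 0.6, -0.2]
grip_width: 1.001
grip_force: 0.0
shift [-211.6 -207.9  102.3] turn [ 1.000e-02 -0.000e+00 -1.747e+01] curyaw 2.705 pos [0.4361 0.1588 0.2224] q7 0.71 t 1.1
```

```bash
python3 -m jog '[[[-33,-32,0,0,0,-3,87],[-66,-64,10,0,0,-6,87],[-99,-97,30,0,0,-10,87],[-132,-130,50,0,0,-14,87],[-165,-162,70,0,0,-17.5,87],[-195,-192,90,0,0,-17.5,87],[-211.6,-208,102,0,0,-17.5,87],[-211.6,-208,102,0,0,-17.5,87],[-211.6,-208,102,0,0,-17.5,87]]]'
python3 - <<'E'
from h import *
goto([.540,-.119,.064],3.01)
for n in('scene','top'):
    d=grab(n);cv2.imwrite(f'pics/{n}1.png',d['image'][:,:,::-1])
E
```

```text
time: 2.0
position: [0.5392, -0.1171, 0.12]
tool_rot: [-0.208, -3.133, -0.0]
ft_force: [-0.8, 0.2, 1.0]
grip_width: 1.006
grip_force: 0.0
shift [-1.2 -1.7 56. ] turn [ 0.01 -0.09 -0.04] curyaw 3.009 pos [ 0.5392 -0.1171  0.12  ] q7 1.71 t 2.0
```

```bash
python3 -m jog '[[[-1,-2,20,0,0,0,87],[-1,-2,40,0,0,0,87],[-1,-2,56,0,0,0,87],[-1,-2,56,0,0,0,87],[-1,-2,56,0,0,0,50],[-1,-2,56,0,0,0,30],[-1,-2,56,0,0,0,25],[-1,-2,56,0,0,0,25],[-1,-2,56,0,0,0,25],[-1,-2,56,0,0,0,25]]]' 8
python3 - <<'E'
from h import *
goto([.540,-.119,.064],3.01)
for n in('scene','top'):
    d=grab(n);cv2.imwrite(f'pics/{n}2.png',d['image'][:,:,::-1])
E
```

```text
time: 3.1
position: [0.5405, -0.1194, 0.0647]
tool_rot: [0.206, 3.134, 0.0]
ft_force: [-0.1, -0.3, -0.1]
grip_width: 0.54
grip_force: 0.0
shift [0.6 0.4 0.7] turn [0.01 0.02 0.01] curyaw 3.01 pos [ 0.5405 -0.1194  0.0647] q7 1.76 t 3.1
```

```bash
python3 -m jog '[[[0,0,1,0,0,0,25],[0,0,1,0,0,0,25],[0,0,1,0,0,0,25],[0,0,1,0,0,0,25],[0,0,1,0,0,0,25],[0,0,1,0,0,0,25]]]' 8

```

```text
time: 3.8
position: [0.5406, -0.1191, 0.0639]
tool_rot: [0.206, 3.135, 0.001]
ft_force: [-1.0, 1.2, 5.5]
grip_width: 0.382
grip_force: 8.0
```

```bash
python3 -m jog '[[[0,0,-8,0,0,0,25],[0,0,-16,0,0,0,25],[0,0,-24,0,0,0,25],[0,0,-40,0,0,0,25],[0,0,-60,0,0,0,25],[0,0,-80,0,0,0,25],[0,0,-80,0,0,0,25],[0,0,-80,0,0,0,25]]]' 8
python3 - <<'E'
from h import *
goto([.5795,-.3286,.12],3.01)
ims=[]
for n in('scene','top'):
    d=grab(n);np.savez(f'{n}3.npz',**d);print('box',rect(d,.035,.075,(.47,.68,-.19,-.04)))
    c=d['image'][180:360,180:420] if n=='scene' else d['image'][180:360,300:540]
    ims.append(cv2.resize(c,None,fx=1.66,fy=1.66,interpolation=cv2.INTER_CUBIC))
cv2.imwrite('pics/lift.png',np.hstack(ims)[:,:,::-1])
E
```

```text
time: 4.6
position: [0.5406, -0.1197, 0.1439]
tool_rot: [0.206, 3.134, 0.0]
ft_force: [0.1, -0.6, -0.2]
grip_width: 0.378
grip_force: 8.0
shift [ -66. -202.   24.] turn [0.01 0.06 0.  ] curyaw 3.01 pos [ 0.5406 -0.1197  0.1439] q7 1.71 t 4.6
box (array([ 565.5, -109. ,  115.7,   62.4]), np.float64(0.409), np.float64(50.4))
box (array([ 517.5, -117.7,   59.9,   25.6]), np.float64(1.436), np.float64(51.2))
```

View pics/lift.png

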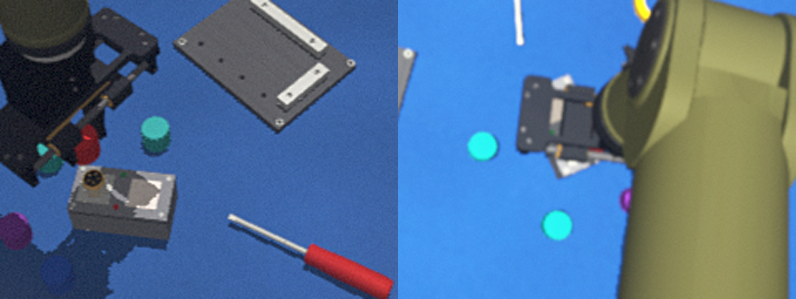

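Cap is off and in the gripper (scene crop: red cap (85,145), bare connector at (93,178)). I'll hover over the end pocket and check the alignment.

```bash
python3 -m jog '[[[-10,-40,0,0,0,0,25],[-25,-80,0,0,0,0,25],[-40,-120,0,0,0,0,25],[-53,-160,10,0,0,0,25],[-66,-202,30,0,0,0,25],[-66,-202,64,0,0,0,25],[-66,-202,64,0,0,0,25],[-66,-202,64,0,0,0,25]]]' 8
python3 - <<'E'
from h import *
from scipy.optimize import least_squares
goto([.5795,-.3286,.064],3.01)
ims=[]
for n in('scene','top'):
    d=grab(n);np.savez(f'{n}4.npz',**d);W=cloud(d)
    h=cv2.cvtColor(d['image'],cv2.COLOR_RGB2HSV).astype(int)
    m=((h[...,0]<10)|(h[...,0]>170))&(h[...,1]>130)&(h[...,2]>50)&(W[...,0]<.66)&(W[...,1]<-.2)&(W[...,2]>.02)
    P=W[m];print(n,len(P))
    if len(P)>20:
        print(np.nanpercentile(P[:,2],[2,50,98]).round(4))
        r=least_squares(lambda c:np.hypot(P[:,0]-c[0],P[:,1]-c[1])-.017,P.mean(0)[:2]+[-.008,.005],loss='soft_l1',f_scale=.002);print('circle',r.x.round(4),np.median(abs(r.fun)))
    print('rack',rect(d,.011,.022,(.42,.66,-.40,-.24)))
    c=d['image'][300:450,80:280] if n=='scene' else d['image'][200:350,400:600]
    ims.append(cv2.resize(c,None,fx=2,fy=2,interpolation=cv2.INTER_CUBIC))
cv2.imwrite('pics/hov.png',np.hstack(ims)[:,:,::-1])
E
```

```text
time: 5.5
position: [0.5788, -0.3269, 0.0783]
tool_rot: [-0.205, -3.132, -0.003]
ft_force: [0.1, 0.1, -0.5]
grip_width: 0.382
grip_force: 8.0
shift [-1.  -1.6 14.3] turn [ 0.09 -0.18  0.06] curyaw 3.011 pos [ 0.5788 -0.3269  0.0783] q7 2.15 t 5.5
scene 327
[0.0698 0.096  0.1   ]
circle [ 0.5759 -0.3289] 0.0013097491783378191
rack (array([ 583.1, -329.9,   62.2,   52.3]), np.float64(1.413), np.float64(16.3))
top 6
rack (array([ 514.9, -318.8,  125.9,   64.5]), np.float64(-0.118), np.float64(17.2))
```

View pics/hov.png

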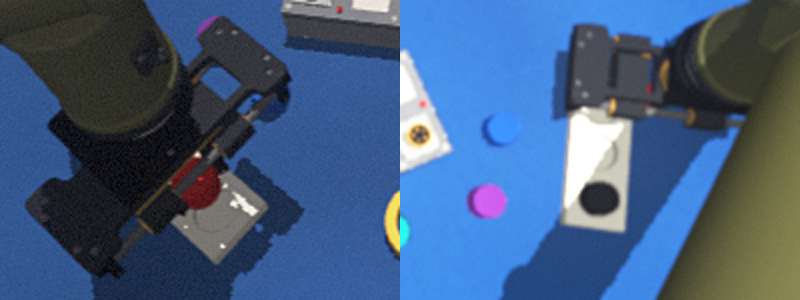

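```bash
python3 - <<'E'
from h import *
from scipy.optimize import least_squares
goto([.5795,-.3286,.064],3.01)
d=grab('scene');W=cloud(d)
h=cv2.cvtColor(d['image'],cv2.COLOR_RGB2HSV).astype(int)
m=((h[...,0]<10)|(h[...,0]>170))&(h[...,1]>130)&(h[...,2]>50)&(W[...,0]<.66)&(W[...,1]<-.2)&(W[...,2]>.02)
for lo,hi in((.068,.09),(.07,.086),(.093,.11)):
    P=W[m&(W[...,2]>lo)&(W[...,2]<hi)]
    r=least_squares(lambda c:np.hypot(P[:,0]-c[0],P[:,1]-c[1])-.017,P.mean(0)[:2]+[-.008,.005],loss='soft_l1',f_scale=.002)
    print(lo,len(P),r.x.round(4),np.median(abs(r.fun)),'min/max',P.min(0).round(4),P.max(0).round(4))
# pockets in the first scene picture: dark rim pixels on rack top
d=dict(np.load('scene0.npz'));g=cv2.cvtColor(d['image'],cv2.COLOR_RGB2GRAY);W=cloud(d)
print(g[396:418:2,172:206:2]); print((W[396:418:2,172:206:2,2]*1000).round(0).astype(int))
E
```

```text
shift [ 0.9 -1.5 16.8] turn [0.02 0.1  0.13] curyaw 3.012 pos [ 0.5806 -0.3272  0.0808] q7 2.15 t 5.6
0.068 95 [ 0.5781 -0.3291] 0.00035838668686723543 min/max [ 0.5833 -0.3457  0.0702] [ 0.5956 -0.3137  0.0898]
0.07 73 [ 0.5781 -0.329 ] 0.00035781368690177354 min/max [ 0.5833 -0.3454  0.0702] [ 0.5956 -0.3137  0.0859]
0.093 218 [ 0.5769 -0.3292] 0.0033045252740226813 min/max [ 0.565  -0.3458  0.0935] [ 0.5961 -0.3136  0.1038]
[[220 224 226 230 219 110  93 135 141 201 125 116 175 232 229 228 230]
 [228 227 229 222 118 122 235 230 231 228 231 234 176 206 229 229 228]
 [228 227 228 151 142 199 230 227 230 227 226 229 231 180 231 228 229]
 [227 227 218 105 235 226 228 226 226 227 229 226 230 206 228 225 227]
 [225 227 193 160 230 227 227 227 227 225 228 227 226 206 229 227 228]
 [227 229 181 193 229 226 227 226 227 226 226 227 229 220 226 231 228]
 [226 228 187 203 228 228 226 224 228 227 227 226 227 227 227 226 234]
 [227 227 223 195 229 227 226 227 227 227 229 228 220 228 229 232 154]
 [226 227 229 209 227 229 227 225 226 227 225 219 228 227 232 187  92]
 [228 226 226 226 214 221 227 225 225 225 227 227 229 231 187  92  81]
 [219 231 228 226 227 227 217 219 228 225 229 226 231 205  93  78  74]]
[[15 16 18 17 17 13  9  7  6  5  7  5 17 15 14 19 17]
 [16 16 14 17 12  5  7  9  6  5  7  6  8 16 16 16 17]
 [19 17 15 12  6  6  3  4  7  5  4  8  6 15 17 16 15]
 [15 19 14  8  6  5  6  6  7  7  6  6  5 16 15 14 15]
 [16 16 16  6  8  9  6  6  8  7  7  6  8 19 14 16 16]
 [14 15 16  7  1  9  5  7  5  6  6  9  5 16 15 15 19]
 [17 16 17  7  5  7  8  6 10  6  5  6  6 16 16 18 15]
 [16 16 14  7  7  9  7  4  6  8  5  8 17 17 16 15 13]
 [15 14 13  8  8  6  8  5  5  5  7 16 15 17 16 17  7]
 [17 19 16 16 18  6  7  7  6  6 16 17 17 19 16  6  0]
 [16 16 16 17 16 17 18 17 17 17 16 16 15 16 11  0  3]]
```

```bash
python3 - <<'E'
from h import *
for n in('scene','top'):
    d=dict(np.load(f'{n}0.npz'));W=cloud(d)
    zr=.0163 if n=='scene' else .0172
    m=(np.hypot(W[...,0]-.5785,W[...,1]+.328)<.027)&(W[...,2]<zr-.005)
    k,l,s,c=cv2.connectedComponentsWithStats(m.astype(np.uint8),connectivity=4);i=1+np.argmax(s[1:,4])
    v,u=np.nonzero(l==i);q=np.array([plane(d,a,b,.016)[:2] for a,b in zip(u,v)])
    print(n,len(u),q.mean(0).round(4),'enclosing',cv2.minEnclosingCircle((q*1000).astype(np.float32)))
E
```

```text
scene 347 [ 0.5783 -0.3298] enclosing ((578.1649780273438, -329.55035400390625), 18.60391616821289)
top 224 [ 0.5811 -0.3269] enclosing ((581.3262939453125, -327.2423095703125), 18.403553009033203)
```

```bash
python3 -m jog '[[[0,-0.7,20,0,0,0,25],[0,-0.7,40,0,0,0,25],[0,-0.7,46,0,0,0,25],[0,-0.7,50,0,0,0,25],[0,-0.7,54,0,0,0,25],[0,-0.7,58,0,0,0,25],[0,-0.7,58,0,0,0,25],[0,-0.7,58,0,0,0,25]]]' 8
python3 -c "
from h import *
goto([.5795,-.3286,.019],3.01)
d=grab('scene');W=cloud(d);h=cv2.cvtColor(d['image'],cv2.COLOR_RGB2HSV).astype(int)
m=((h[...,0]<10)|(h[...,0]>170))&(h[...,1]>130)&(h[...,2]>50)&(W[...,0]<.66)&(W[...,1]<-.2)&(W[...,2]>.01)
print(np.percentile(W[m][:,2],[5,50,90]))"
```

```text
time: 6.45
position: [0.5796, -0.3288, 0.0218]
tool_rot: [0.206, 3.134, 0.001]
ft_force: [0.7, -0.9, -0.8]
grip_width: 0.387
grip_force: 8.0
shift [0.1 0.2 2.8] turn [0.02 0.02 0.02] curyaw 3.01 pos [ 0.5796 -0.3288  0.0218] q7 2.18 t 6.45
[0.01628902 0.03971647 0.04265383]
```

```bash
python3 -m jog '[[[0,0,2,0,0,0,25],[0,0,3,0,0,0,25],[0,0,3,0,0,0,25],[0,0,3,0,0,0,60],[0,0,3,0,0,0,60],[0,0,3,0,0,0,60],[0,0,3,0,0,0,60],[0,0,3,0,0,0,60]]]' 8
python3 -m jog '[[[0,0,-15,0,0,0,60],[0,0,-30,0,0,0,60],[0,0,-60,0,0,0,87],[0,0,-100,0,0,0,87],[0,0,-130,0,0,0,87],[0,45,-130,0,0,0,87],[0,90,-130,0,0,0,87],[0,130,-130,0,0,0,87]]]'
python3 - <<'E'
from h import *
goto([.568,-.1076,.14],.405)
for n in('scene','top'):
    d=grab(n);W=cloud(d);np.savez(f'{n}5.npz',**d)
    h=cv2.cvtColor(d['image'],cv2.COLOR_RGB2HSV).astype(int)
    m=((h[...,0]<10)|(h[...,0]>170))&(h[...,1]>130)&(h[...,2]>50)&(np.hypot(W[...,0]-.58,W[...,1]+.329)<.04)
    P=W[m]
    if len(P):
        P=P[P[:,2]>np.percentile(P[:,2],90)-.006]; print(n,len(P),P.mean(0).round(4),cv2.minEnclosingCircle((P[:,:2]*1000).astype(np.float32)))
    print('box',rect(d,.035,.08,(.47,.68,-.19,-.04)))
E
```

```text
time: 7.3
position: [0.5792, -0.3292, 0.0186]
tool_rot: [0.206, 3.135, -0.0]
ft_force: [0.6, -0.9, -0.6]
grip_width: 0.67
grip_force: 0.0
time: 8.1
position: [0.5972, -0.1985, 0.1509]
tool_rot: [0.206, 3.132, 0.001]
ft_force: [1.0, 1.5, 0.0]
grip_width: 0.995
grip_force: 0.0
shift [40.9 86.2 10.8] turn [  0.26  -0.   149.25] curyaw 3.01 pos [ 0.5972 -0.1985  0.1509] q7 1.89 t 8.1
scene 309 [ 0.5788 -0.3309  0.0361] ((577.4039916992188, -330.8947448730469), 17.286518096923828)
box (array([ 573. , -105.8,   99.4,   62.4]), np.float64(0.398), np.float64(49.9))
box (array([ 569.7, -106.8,  114.9,   61.2]), np.float64(0.407), np.float64(52.1))
```

Red cap is standing in the +x pocket, its top at 36 mm, so it rests on the pocket floor. Now the box.

```bash
python3 -m jog '[[[10,20,0,0,0,-6,87],[20,40,0,0,0,-13,87],[30,60,0,0,0,-20,87],[41,86,5,0,0,-26,87],[41,86,30,0,0,-30.7,87],[41,86,50,0,0,-30.7,87],[41,86,50,0,0,-30.7,87],[41,86,50,0,0,-30.7,87]]]'
python3 - <<'E'
from h import *
goto([.5677,-.1078,.021],.405+np.pi)
E
```

```text
time: 9.0
position: [0.5674, -0.1104, 0.0998]
tool_rot: [-0.629, 3.077, -0.001]
ft_force: [-0.2, -0.5, 1.5]
grip_width: 1.001
grip_force: 0.0
shift [-1.2  2.3 78.8] turn [-0.05  0.05 -0.1 ] curyaw -2.738 pos [ 0.5674 -0.1104  0.0998] q7 2.25 t 9.0
```

```bash
python3 -m jog '[[[-1,1.5,25,0,0,0,87],[-1,1.5,50,0,0,0,87],[-1,1.5,70,0,0,0,87],[-1,1.5,79,0,0,0,87],[-1,1.5,79,0,0,0,87],[-1,1.5,79,0,0,0,50],[-1,1.5,79,0,0,0,50],[-1,1.5,79,0,0,0,50],[-1,1.5,79,0,0,0,50],[-1,1.5,79,0,0,0,50]]]' 30
python3 -m jog '[[[0,0,0,0,0,0,50],[0,0,0,0,0,0,50],[0,0,0,0,0,0,50]]]' 30
python3 -c "
from h import *
goto([.5677,-.1078,.021],.405+np.pi)"
```

```text
time: 10.0
position: [0.5676, -0.1074, 0.0201]
tool_rot: [-0.631, 3.077, 0.001]
ft_force: [-1.3, 1.3, 3.5]
grip_width: 0.688
grip_force: 30.0
time: 10.3
position: [0.5676, -0.1074, 0.0201]
tool_rot: [-0.631, 3.077, 0.001]
ft_force: [-1.6, 2.1, 5.9]
grip_width: 0.688
grip_force: 30.0
shift [ 0.1 -0.5 -0.9] turn [ 0.02  0.04 -0.02] curyaw -2.737 pos [ 0.5676 -0.1074  0.0201] q7 2.3 t 10.3
```

```bash
python3 -m jog '[[[0,0,-15,0,0,0,50],[0,0,-35,0,0,0,50],[0,0,-65,0,0,0,50],[0,0,-80,0,0,0,50],[0,0,-80,0,0,0,50]]]' 30
python3 - <<'E'
from h import *
goto([.5933,.1818,.10],-.268+np.pi)
for n in('scene','top'):
    d=grab(n);print(rect(d,.1,.16,(.47,.68,-.19,-.04)) if n=='scene' else '')
E
```

```text
time: 10.8
position: [0.5689, -0.1082, 0.1019]
tool_rot: [-0.63, 3.073, -0.002]
ft_force: [1.0, 0.2, -4.7]
grip_width: 0.686
grip_force: 30.0
shift [-136.5  257.1    2. ] turn [-3.000e-02  2.800e-01  3.852e+01] curyaw -2.737 pos [ 0.5689 -0.1082  0.1019] q7 2.25 t 10.8
(array([600.8, -96.1,  62.7,  42.8]), np.float64(-1.174), np.float64(131.2))
```

```bash
python3 -m jog '[[[-10,18,0,0,0,3,50],[-28,53,0,0,0,8,50],[-46,88,0,0,0,13,50],[-65,123,0,0,0,18.5,50],[-84,158,0,0,0,24,50],[-102,193,0,0,0,29.5,50],[-120,227,0,0,0,34.5,50],[-132,249,0,0,0,37.5,50],[-136.5,257,0,0,0,38.5,50],[-136.5,257,0,0,0,38.5,50]]]' 30
python3 -m jog '[[[0,0,20,0,0,0,50],[0,0,40,0,0,0,50],[0,0,50,0,0,0,50],[0,0,50,0,0,0,50],[0,0,50,0,0,0,50]]]' 30
python3 - <<'E'
from h import *
goto([.6081,.1902,.030],-.268+np.pi)
for n in('scene','top'):
    d=grab(n);np.savez(f'{n}6.npz',**d)
    if n=='scene':cv2.imwrite('pics/jig.png',cv2.resize(d['image'][130:290,250:430],None,fx=3.3,fy=3.3,interpolation=cv2.INTER_CUBIC)[:,:,::-1])
E
```

```text
time: 11.9
position: [0.5904, 0.1835, 0.0977]
tool_rot: [-0.413, -3.112, 0.003]
ft_force: [-0.4, -0.3, -4.3]
grip_width: 0.683
grip_force: 30.0
time: 12.4
position: [0.592, 0.1811, 0.0499]
tool_rot: [0.421, 3.113, -0.001]
ft_force: [0.6, -0.4, -3.9]
grip_width: 0.686
grip_force: 30.0
shift [-13.1  13.1  19.9] turn [-0.02  0.02 -0.04] curyaw 2.873 pos [0.592  0.1811 0.0499] q7 1.13 t 12.4
```

View pics/jig.png

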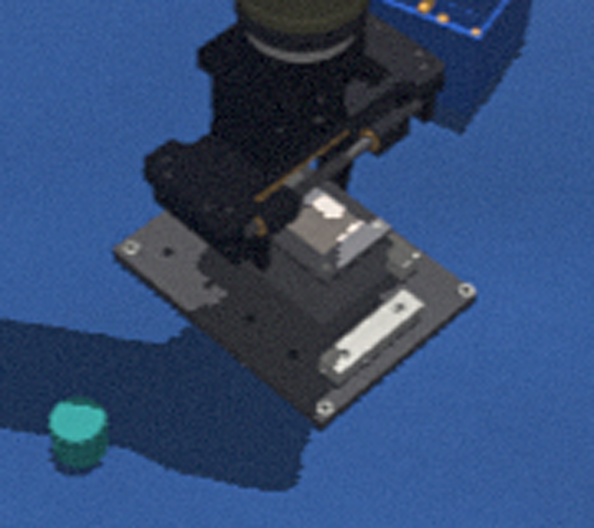

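The box is held level over the plate (crop (340,250)), with the end without the connector facing the end stop at (375,335). Lowering it to contact.

```bash
python3 -m jog '[[[0,0,10,0,0,0,50],[0,0,15,0,0,0,50],[0,0,18,0,0,0,50],[0,0,20,0,0,0,50],[0,0,20,0,0,0,50],[0,0,20,0,0,0,50]]]' 30
python3 -c "
from h import *
goto([.6081,.1902,.030],-.268+np.pi)"
```

```text
time: 13.1
position: [0.592, 0.1824, 0.0302]
tool_rot: [0.419, 3.113, 0.001]
ft_force: [-1.7, -1.4, 1.2]
grip_width: 0.687
grip_force: 30.0
shift [-13.4  11.7   0.2] turn [0.04 0.04 0.03] curyaw 2.874 pos [0.592  0.1824 0.0302] q7 1.14 t 13.1
```

```bash
python3 -m jog '[[[0,4,0,0,0,0,50],[0,8,0,0,0,0,50],[0,10,0,0,0,0,50],[0,10,0,0,0,0,50]]]' 30
python3 -c "
from h import *
s=ctrl.get_state();R=cv2.Rodrigues(s['tool_rot'])[0];print('tool f',(R.T@s['ft_force']).round(1),s['torque'].round(2));goto([.6081,.1902,.030],-.268+np.pi)"
```

```text
time: 13.5
position: [0.5952, 0.1926, 0.0302]
tool_rot: [0.418, 3.112, 0.001]
ft_force: [0.1, -1.6, 3.9]
grip_width: 0.688
grip_force: 30.0
tool f [-0.5 -1.5 -3.9] [-0.17 -0.05  0.04]
shift [-13.1   1.1   0.2] turn [0.06 0.09 0.06] curyaw 2.875 pos [0.5952 0.1926 0.0302] q7 1.12 t 13.5
```

Not at the fence yet (only sliding friction). Going on in y in 1 mm steps, then x.

```bash
python3 -m jog '[[[0,1,0,0,0,0,50],[0,1,0,0,0,0,50],[0,2,0,0,0,0,50],[0,2,0,0,0,0,50]]]' 30
python3 -m jog '[[[-4,0,0,0,0,0,50],[-8,0,0,0,0,0,50],[-11,0,0,0,0,0,50],[-11,0,0,0,0,0,50]]]' 30
python3 -c "
from h import *
s=ctrl.get_state();R=cv2.Rodrigues(s['tool_rot'])[0];print('tool f',(R.T@s['ft_force']).round(1),s['torque'].round(2));goto([.6081,.1902,.030],-.268+np.pi)"
```

```text
time: 13.9
position: [0.5953, 0.1934, 0.0302]
tool_rot: [0.42, 3.113, -0.0]
ft_force: [-1.3, -1.9, 5.9]
grip_width: 0.688
grip_force: 30.0
time: 14.3
position: [0.6055, 0.1922, 0.0302]
tool_rot: [-0.418, -3.113, -0.003]
ft_force: [-1.8, 0.1, 5.5]
grip_width: 0.689
grip_force: 30.0
tool f [ 1.7 -0.3 -5.5] [-0.18  0.33 -0.04]
shift [-3.1 -1.3  0.2] turn [ 0.09 -0.02  0.06] curyaw 2.875 pos [0.6055 0.1922 0.0302] q7 1.14 t 14.3
```

```bash
cat > f.py <<'E'
from h import *
s=ctrl.get_state();R=cv2.Rodrigues(s['tool_rot'])[0];print('tool f',(R.T@s['ft_force']).round(1),s['torque'].round(2));goto([.6081,.1902,.030],-.268+np.pi)
E
python3 -m jog '[[[-1,1,0,0,0,0,50],[-2,2,0,0,0,0,50],[-2,2,0,0,0,0,50]]]' 30
python3 f.py
python3 -m jog '[[[-1,1,0,0,0,0,50],[-2,2,0,0,0,0,50],[-2,2,0,0,0,0,50]]]' 30
python3 f.py
```

```text
time: 14.6
position: [0.6075, 0.193, 0.0302]
tool_rot: [-0.418, -3.113, -0.001]
ft_force: [-3.1, -0.8, 7.5]
grip_width: 0.69
grip_force: 30.0
tool f [ 2.7 -1.6 -7.5] [-0.21  0.53  0.05]
shift [-1.3 -2.6  0.2] turn [ 0.04 -0.05  0.06] curyaw 2.875 pos [0.6075 0.193  0.0302] q7 1.14 t 14.6
time: 14.9
position: [0.6081, 0.1929, 0.0302]
tool_rot: [-0.418, -3.109, 0.002]
ft_force: [-8.9, -4.1, 13.3]
grip_width: 0.683
grip_force: 30.0
tool f [  7.6  -6.3 -13.3] [-0.72  1.63  0.13]
shift [-0.7 -2.6  0.2] turn [-0.13 -0.27  0.03] curyaw 2.874 pos [0.6081 0.1929 0.0302] q7 1.14 t 14.9
```

```bash

python3 -m jog '[[[-0.5,1,0,0,0,0,50],[-1,2,0,0,0,0,50],[-1,2,0,0,0,0,50],[-1,2,0,0,0,0,50]]]' 40
python3 f.py
python3 -m jog '[[[-0.5,1,0,0,0,0,50],[-1,1,0,0,0,0,50],[-1,1,0,0,0,0,50],[-1,1,0,0,0,0,50]]]' 40
python3 f.py
```

```text
time: 15.3
position: [0.6081, 0.193, 0.0302]
tool_rot: [-0.419, -3.105, 0.006]
ft_force: [-12.6, -6.5, 17.0]
grip_width: 0.681
grip_force: 40.0
tool f [ 10.6  -9.7 -16.9] [-1.24  2.49  0.18]
shift [-0.7 -2.7  0.2] turn [-0.28 -0.43 -0.  ] curyaw 2.874 pos [0.6081 0.193  0.0302] q7 1.13 t 15.3
time: 15.7
position: [0.6082, 0.1929, 0.0302]
tool_rot: [-0.419, -3.103, 0.008]
ft_force: [-16.4, -8.9, 19.8]
grip_width: 0.687
grip_force: 40.0
tool f [ 13.7 -13.  -19.6] [-1.51  3.21  0.18]
shift [-0.7 -2.7  0.2] turn [-0.37 -0.57 -0.03] curyaw 2.873 pos [0.6082 0.1929 0.0302] q7 1.13 t 15.7
```

```bash
python3 - <<'E'
from h import *
ims=[]
for n in('scene','top'):
    d=grab(n);W=cloud(d);np.savez(f'{n}7.npz',**d)
    print(n,'box',rect(d,.045,.066,(.53,.68,.13,.25)),'end',rect(d,.0185,.03,(.635,.70,.1,.205)))
    m=(abs(W[...,2]-.06)<.006)&(W[...,0]>.53)&(W[...,0]<.68)&(W[...,1]>.12)&(W[...,1]<.25)
    P=W[m]; 
    if len(P)>50:
        A=np.c_[P[:,:2]-P[:,:2].mean(0),np.ones(len(P))];c=np.linalg.lstsq(A,P[:,2],rcond=None)[0];print(len(P),'plane',c.round(4))
    c=d['image'][130:290,250:430] if n=='scene' else d['image'][170:330,190:370]
    ims.append(cv2.resize(c,None,fx=2.2,fy=2.2,interpolation=cv2.INTER_CUBIC))
cv2.imwrite('pics/fin.png',np.hstack(ims)[:,:,::-1])
E
```

```text
scene box (array([635.4, 180.5,  81.6,  57.5]), np.float64(1.272), np.float64(59.1)) end (array([656.8, 156.8,  90.4,  38.3]), np.float64(1.313), np.float64(23.3))
615 plane [-0.0168  0.0043  0.0595]
top box (array([564.8, 183.9,  30.4,  21.1]), np.float64(-0.259), np.float64(62.0)) end (array([664.2, 135.1,  42.9,  17.9]), np.float64(1.314), np.float64(25.5))
140 plane [0.0676 0.186  0.0621]
```

View pics/fin.png

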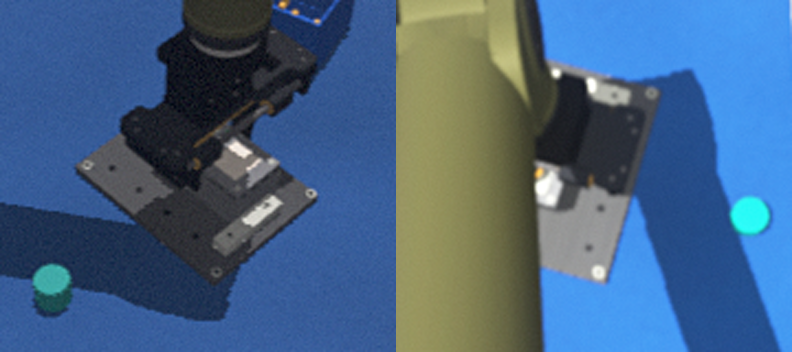

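```bash
python3 - <<'E'
from h import *
d=dict(np.load('scene7.npz'));W=cloud(d)*1000
ex=np.array([np.cos(-.268),np.sin(-.268),0]);ey=np.array([-ex[1],ex[0],0])
X=W@ex-591.8;Y=W@ey-373.0;Z=W[...,2]-10
m=(abs(X)<150)&(abs(Y)<120)
lid=m&(abs(Z-50)<4)&(X>-45)&(Y<0)&(Y>-75)
print('lid X pct',np.percentile(X[lid],[90,97,99]).round(1),'Y pct',np.percentile(Y[lid],[1,3,10]).round(1))
face=m&(Z>18)&(Z<44)&(X>-20)&(X<20)&(Y<-5)&(Y>-55); print('end face X',np.percentile(X[face],[10,50,90]).round(1),face.sum())
if face.sum()>20: print('X vs Y,Z slope',np.linalg.lstsq(np.c_[Y[face],Z[face],np.ones(face.sum())],X[face],rcond=None)[0].round(3))
side=m&(Z>18)&(Z<44)&(Y<-45)&(Y>-75)&(X<0)&(X>-40); print('-y face Y',np.percentile(Y[side],[10,50,90]).round(1),side.sum())
st=m&(abs(Z-14)<2.5)&(X>-15)&(X<30)&(Y<-10); print('stop top X',np.percentile(X[st],[3,50,97]).round(1),'Y',np.percentile(Y[st],[3,97]).round(1))
E
python3 f.py
```

```text
lid X pct [-2.9 -0.2  0.6] Y pct [-59.8 -58.9 -55.1]
end face X [-1.5 -0.6  0.5] 106
X vs Y,Z slope [-0.005  0.006 -0.854]
-y face Y [-60.1 -58.7 -54.3] 129
stop top X [-1.1  8.4 18.2] Y [-88.7 -14.2]
tool f [ 14.3 -12.1 -19.7] [-1.5   3.22  0.11]
shift [-0.7 -2.7  0.2] turn [-0.37 -0.57 -0.03] curyaw 2.873 pos [0.6082 0.193  0.0302] q7 1.13 t 15.8
```

The box is seated: its end face is within 1 mm of the stop plane, its near side is 60 mm from the side fence, and it is square to about 0.005. I'll hold briefly, check the caps, then hand in.

```bash
python3 -m jog '[[[0,0,0,0,0,0,50],[0,0,0,0,0,0,50],[0,0,0,0,0,0,50],[0,0,0,0,0,0,50],[0,0,0,0,0,0,50]]]' 40
python3 - <<'E'
from h import *
d=grab('scene');W=cloud(d);h=cv2.cvtColor(d['image'],cv2.COLOR_RGB2HSV).astype(int)
m=((h[...,0]<10)|(h[...,0]>170))&(h[...,1]>130)&(h[...,2]>50)&(np.hypot(W[...,0]-.58,W[...,1]+.329)<.04)&(W[...,2]>.031)
P=W[m];print(len(P),P.mean(0).round(4))
g=cv2.cvtColor(d['image'],cv2.COLOR_RGB2GRAY); b=(g<70)&(np.abs(W[...,2]-.036)<.005)&(np.hypot(W[...,0]-.48,W[...,1]+.317)<.04); print('black',W[b].mean(0).round(4))
E
python3 f.py; python3 -c "
from bench import ctrl
print(ctrl.close_job())"
```

```text
time: 16.3
position: [0.6082, 0.193, 0.0302]
tool_rot: [-0.419, -3.103, 0.008]
ft_force: [-16.2, -8.5, 19.4]
grip_width: 0.692
grip_force: 40.0
312 [ 0.579  -0.3311  0.0361]
black [ 0.4812 -0.3168  0.0363]
tool f [ 15.6 -11.  -19.6] [-1.47  3.17  0.14]
shift [-0.7 -2.7  0.2] turn [-0.37 -0.57 -0.02] curyaw 2.873 pos [0.6082 0.193  0.0302] q7 1.13 t 16.35
the job is handed in; nothing more can be done
None
```

The job is handed in (no verdict was returned): the red cap stands in the rack's +x end pocket, and the box is seated in the jig corner, still gripped at 40 N, with the wrist reading about 15 N towards the end stop and 11 N towards the side fence.

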